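Brush out the bore of a housing before it is measured

ROBOT

A 7-joint arm with a two-finger parallel gripper is mounted at the origin on the work surface. World frame = base frame: x ahead of the robot, y to its left, z up, the work surface at z = 0. Lengths are in m, angles in rad, forces in N, time in s.
With the tool pointing down it reaches from about 0.425 to 0.875 m from the base axis. Payload 4.7 kg.
Tool frame: the origin (TCP) lies on the centre line of the jaws, within the pads' length; the fingertips stand 19 mm ahead of it and the grasp point (between the pads) is the TCP; z points along the fingers, y is the direction in which the jaws open and shut (so a half turn about z gives the same grasp; the last joint's range is limited). The gripper opens to 87 mm and grips with 3 to 60 N. Pads are 19 mm wide; open, the fingers measure 117 mm over their backs; the gripper's body (75 mm by 190 mm) begins 51 mm behind the grasp point.
Start: joints at [1.284, 0.321, -0.07, 1.45, 0.023, 1.371, -0.057], TCP at [0.193, -0.621, 0.242] pointing down, gripper open.
Joint ranges: [-2.86, 2.86], [-0.3, 2.09], [-1.38, 1.24], [0.06, 2.45], [-1.56, 4.7], [0.09, 2.05], [-2.69, 2.69]. Speed limits (rad/s): [2.57, 2.57, 3.14, 3.14, 3.14, 3.14, 3.14].

INTERFACE

Orientations are given as a rotation vector (axis times angle).
In Python, from workcell import r gives the robot as it stands.
- The arm moves only by the tool servo_tool, never from a script. Its argument "deltas" is a list of rows, each a list of 3 entries, a list of its own where there are three numbers: the opening, from 0 (shut) to 1 (fully open), then the shift along the tool's x, y, z in mm, then the turn, a rotation vector about the tool's x, y, z in rad. In form: [[jaw, [dx, dy, dz], [rx, ry, rz]], ...]. A call has 1 to 10 rows; each row is the pose to reach, as a shift and turn from the pose commanded when the call began, along the tool's axes at that moment; what a row does not reach only later rows make up. A row lasts 1/8 s, in which the tool goes at most 62.5 mm and 10.7 degrees, less where a joint would pass 70% of its speed; a pose out of reach is approached as far as the arm can. A call with a gripper value outside its range is refused whole. The fingers move at their own pace and stop on an object; the grip force is fixed at half the most. Time passes only in rows, so rows that repeat a pose let the fingers close. It gives the time, the measured TCP pose, the force and the opening at its end, in the units of the state.
- r.get_obs(): the state, without advancing time (a new reading comes with each control period).
- r.grab_frame(name): name is "side" or "top"; returns the picture (420x560x3 uint8, blue, green, red); there is no depth.
- r.camera_model(name): a dict with "K" (3x3 intrinsics, pixels), "distortion" ([k1, k2, p1, p2, k3] as OpenCV has them; the pictures are not rectified), "cam_to_world" (4x4, takes a point from camera to world coordinates). Camera axes: x right, y down, z forward; pixel columns grow to the right and rows downward; lengths in m; the calibration is good to about 2 mm. A picture is of the moment at which its call begins. camera_model takes no time and is no camera call.
- r.job_done(): hands the job in, once; it reports no verdict.
Trained networks look in the newest picture that a camera, given by its name, has taken for a name from the list of things; names that differ only in an ending like _2 or _b are one class to them, and where a whole thing is asked for, a point or a joint stands for the part that bears it (a point fixed in the world has none). Each returns a list of dicts, best first, with "score" (0 to 1); they miss things now and then, are a little off and sometimes report something else, mostly with a low value. They report only what shows in the picture. A call takes as long as a camera call. They do not tell look-alikes from the thing itself.
- r.spot_in(camera, name): "extent" ([left, top, width, height] as shares, 0 to 1, of the picture: columns of its width, rows of its height, round what is visible of it).
The state is a dict: "clock": time; "joint_positions": joint angles; "qd": joint speeds; "effort": joint torques, N m; "tool_pos": TCP position; "orientation": TCP orientation; "wrist_force": force on the tool from outside, world axes, zero at the start; "wrist_torque": the same for the moment, N m; "finger_gap": finger opening in m.
Only numpy, scipy, OpenCV 4.12 (cv2) and the standard library are available. Lean on these libraries where they do the work, as an engineer would, in place of code of your own. Each camera call takes 0.05 s, during which the arm holds its last target. There are 200 camera calls.

TASK

Loosen the two thumbscrews one after the other, each a quarter turn anticlockwise to its stop, lift the cover plate off the housing and lay it flat, right way up, in the middle of the rubber pad. Then take the long brush from its stand and scrub the bore: go right down to the bottom three times, coming well over halfway up the bore each time in between, and stand the brush back in its stand, fully down. Drop neither the plate nor the brush, and leave the three other things on the bench where they are.

Things in the scene. Friction and masses are not known exactly. Their poses are not given: they have to be found in the camera images.
- fixture: Fixed inspection fixture: dark base plate 100 (x) x 190 (y) x 12 mm; on its middle an upright round aluminium housing, outer diameter 76, top 90 mm above the bench, open at the top (bore 62 mm diameter). Origin on the bench under the housing's axis. z up, y along the line of the two thumbscrews, whose axes are upright and 75 mm either side of the origin (a at +y, b at -y).
- bore_floor (a point): Centre of the bottom of the housing's bore, 20 mm above the bench; axes as the fixture's, z up the bore. The bore is 70 mm deep.
- bore_mouth (a point): Centre of the housing's mouth, on its rim, 90 mm above the bench.
- screw_a (a joint): Turn of thumbscrew a (rad): 0 = fully locked, its bar along the fixture's y so that its end overlaps the cover plate by 5 mm (3 mm above it); grows anticlockwise seen from above to the stop at 1.57, bar along the fixture's x, plate free. It starts between 0 and 0.25 and must end above 1.15. It stays where it is left (friction 0.03 N m).
- screw_a_grip (a point): Middle of thumbscrew a's black bar-shaped head, on its axis, 109 mm above the bench. The head is 40 mm long, 10 mm thick and 20 mm tall (99 to 119 mm above the bench). The frame turns with the head: its y runs along the bar, z up.
- screw_b (a joint): Turn of thumbscrew b (rad), same as screw_a.
- screw_b_grip (a point): Middle of thumbscrew b's bar-shaped head, as screw_a_grip.
- cover: Loose aluminium plate 90 (x) x 120 (y) x 6 mm, 0.25 kg; spigot below (54 mm diameter, 4 mm) sits in the bore mouth with 4 mm play; upright bar grip on top. Origin: centre of the spigot's underside. Plate spans z 4 to 10 mm; bar 45 mm along x, 12 mm thick along y, z 10 to 36 mm. At first its origin is 86 mm above the bench, its y along the fixture's y. Laid down it rests on the spigot.
- cover_grip (a point): Middle of the cover's bar grip, 26 mm above the cover's origin, axes as the cover's: pinch across y.
- pad: Fixed black rubber pad 160 (x) x 140 (y) x 4 mm on the bench, on one side of the fixture or the other. Origin at the centre of its underside.
- stand: Fixed grey round brush stand, a cup 60 mm tall on a foot of 90 mm diameter, outer diameter 66, inner 56 mm, inner floor 8 mm above the bench, on the other side of the fixture from the pad. Origin at the centre of its underside.
- brush: Loose long brush standing handle up in the stand, 205 mm long, about 0.07 kg. Origin at the centre of the end face of the bristles (its tip); z runs along the brush to the handle. Stiff round black head 38 mm diameter, z 0 to 60 mm; steel stem 8 mm diameter; round wooden handle 20 mm diameter, z 130 to 205 mm.
- brush_handle (a point): Point on the brush's axis in its handle, 170 mm from the tip; a good place to grip.
- ring_gauge: Bystander: loose steel ring, 60 mm outer diameter, 22 mm tall. Origin at the centre of its underside.
- gauge_case: Bystander: loose dark wooden case 70 x 100 x 30 mm. Origin at the centre of its underside.
- casting: Bystander: loose small aluminium casting on a dark block, 30 x 60 mm, 36 mm tall. Origin at the centre of its underside.
Things that resemble listed ones, but are neither listed nor needed, are in the scene too. Several things have the shape of the cover; the one meant has the colours described above. There is more than one size of the brush; the job needs the larger.

How it is judged:
By the outcome, as a careful person would: the job done as asked, in the order asked, and still so for the second after the job is handed in, with the robot touching nothing.
It also fails if it takes over 72 s, if anything falls off the work surface, if the arm or the gripper's body presses on something with over 40 N, if the wrist force passes 120 N, or if a joint passes its speed limit or range.

## Working session

There is one attempt and no reset: what is moved stays moved. The work goes in short steps, Python scripts to look and compute and a tool call to move; the robot and the scene stay as the last step left them, time stands still between calls to the robot, and variables do not carry over. Pictures are saved under pics/ and viewed, about 8 in all and at most 12, crops included, and the job is handed in when it is done.

Besides the shell and the picture viewer there is one more tool, called after "Call:" by a JSON object that holds its "method" and its "body". servo_tool: Moves the arm, as the interface text tells. Its arguments: {"type":"object","properties":{"deltas":{"type":"array","items":{"type":"array"}}},"required":["deltas"]}

```bash
mkdir -p pics; ls; python3 - <<'E'
from workcell import r
import cv2,numpy as np
o=r.get_obs();print({k:np.round(v,3).tolist() for k,v in o.items()})
for c in("side","top"):
    f=r.grab_frame(c);cv2.imwrite(f"pics/{c}0.png",f)
    m=r.camera_model(c);print(c,np.round(m["K"],1).tolist(),np.round(m["distortion"],3),np.round(m["cam_to_world"],3).tolist())
    for n in["fixture","screw_a","cover","pad","stand","brush","ring_gauge","gauge_case","casting"]:
        print(n,[(round(d["score"],2),np.round(np.array(d["extent"])*[560,420,560,420]).astype(int).tolist()) for d in r.spot_in(c,n)])
E
```

```text
pics
{'clock': 0.0, 'joint_positions': [1.284, 0.322, -0.07, 1.452, 0.023, 1.371, -0.057], 'qd': [-0.001, 0.001, -0.001, -0.0, -0.001, 0.0, -0.0], 'effort': [0.0, -49.129, -0.404, -31.253, -0.064, 0.044, 0.0], 'tool_pos': [0.192, -0.62, 0.24], 'orientation': [-3.104, -0.47, 0.001], 'wrist_force': [0.517, -0.342, -0.412], 'wrist_torque': [0.022, 0.023, -0.033], 'finger_gap': 0.087}
side [[518.3, 0.0, 284.5], [0.0, 518.3, 217.4], [0.0, 0.0, 1.0]] [0.01 0.   0.   0.   0.  ] [[0.994, -0.088, 0.068, 0.54], [-0.11, -0.676, 0.729, -0.731], [-0.019, -0.732, -0.681, 0.821], [0.0, 0.0, 0.0, 1.0]]
fixture [(0.79, [243, 190, 64, 110]), (0.41, [266, 239, 8, 24]), (0.24, [273, 332, 20, 76])]
screw_a [(0.63, [268, 241, 6, 23]), (0.58, [282, 192, 5, 18])]
cover [(0.9, [141, 278, 78, 53]), (0.61, [247, 208, 57, 44]), (0.3, [347, 207, 27, 22])]
pad [(0.6, [221, 159, 71, 44]), (0.3, [271, 328, 24, 80])]
stand [(0.77, [256, 373, 52, 47])]
brush [(0.74, [272, 330, 21, 80]), (0.6, [338, 344, 20, 63]), (0.48, [268, 241, 6, 21]), (0.35, [244, 190, 60, 111])]
ring_gauge [(0.7, [348, 207, 26, 22])]
gauge_case [(0.64, [353, 282, 52, 52]), (0.47, [272, 328, 24, 81])]
casting [(0.8, [311, 172, 24, 21])]
top [[422.8, 0.0, 276.6], [0.0, 422.8, 209.3], [0.0, 0.0, 1.0]] [0.044 0.    0.    0.    0.   ] [[-0.012, -0.996, 0.091, 0.484], [-1.0, 0.01, -0.027, 0.008], [0.026, -0.092, -0.995, 1.137], [0.0, 0.0, 0.0, 1.0]]
fixture [(0.84, [226, 180, 76, 57]), (0.43, [131, 191, 58, 63])]
screw_a []
cover [(0.96, [237, 178, 56, 52]), (0.72, [271, 255, 53, 56]), (0.32, [300, 129, 38, 29])]
pad [(0.84, [133, 194, 59, 60])]
stand [(0.58, [371, 200, 37, 36])]
brush [(0.93, [385, 206, 33, 17]), (0.68, [382, 163, 26, 20])]
ring_gauge [(0.81, [214, 123, 23, 25])]
gauge_case [(0.95, [300, 129, 41, 27])]
casting [(0.73, [164, 151, 26, 18])]
```

```bash
python3 - <<'E'
import cv2
for c in("side","top"):
    f=cv2.imread(f"pics/{c}0.png")
    f=f[110:420,100:460] if c=="side" else f[90:330,110:430]
    s=800/f.shape[1]; 
    s=min(s,600/f.shape[0]);print(s)
    cv2.imwrite(f"pics/{c}0z.png",cv2.resize(f,None,fx=s,fy=s,interpolation=cv2.INTER_CUBIC))
E
```

```text
1.935483870967742
2.5
```

View pics/side0z.png

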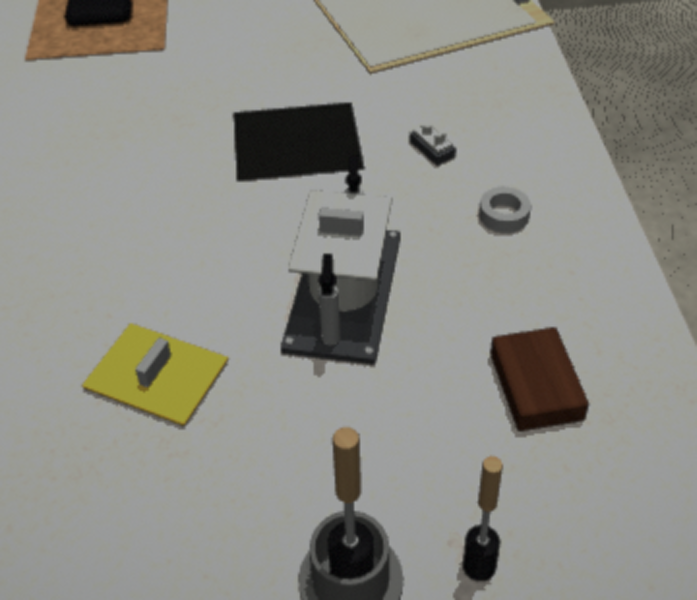

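View pics/top0z.png

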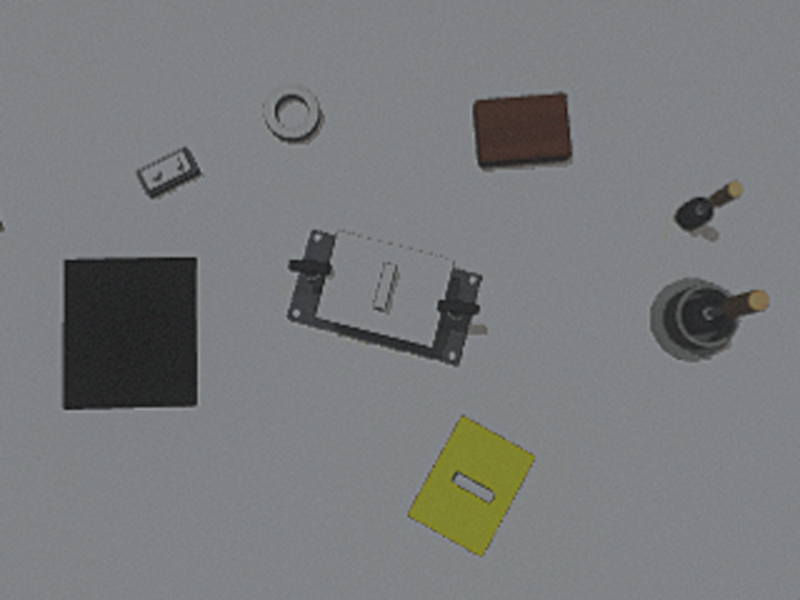

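The side picture shows the fixture in the centre with the bare-aluminium cover (the yellow plate is a decoy), the pad beyond it, and the stand with the large brush near the bottom, its handle end at zoom (345,436). A smaller decoy brush stands to its right. The top picture shows the same things. Next I triangulate from hand-picked points.

```bash
cat > h.py <<'E'
import numpy as np,cv2
from workcell import r
CM={c:r.camera_model(c) for c in("side","top")}
def ray(c,p):
    m=CM[c];u=cv2.undistortPoints(np.array([[p]],float),np.array(m["K"]),np.array(m["distortion"]))[0,0]
    T=np.array(m["cam_to_world"]);d=T[:3,:3]@[u[0],u[1],1];return T[:3,3],d/np.linalg.norm(d)
def proj(c,P):
    m=CM[c];T=np.linalg.inv(np.array(m["cam_to_world"]))
    return cv2.projectPoints(np.atleast_2d(np.asarray(P,float)),cv2.Rodrigues(T[:3,:3])[0],T[:3,3],np.array(m["K"]),np.array(m["distortion"]))[0][:,0]
def plane(c,p,z):
    o,d=ray(c,p);return o+d*(z-o[2])/d[2]
def tri(ps,pt):
    (a,u),(b,v)=ray("side",ps),ray("top",pt)
    s=np.linalg.lstsq(np.c_[u,-v],b-a,rcond=None)[0];p,q=a+u*s[0],b+v*s[1]
    return (p+q)/2,np.linalg.norm(p-q)
Z=lambda p:(p[0]/2.5+110-.3,p[1]/2.5+90-.3)
S=lambda p:(p[0]/1.9355+100-.25,p[1]/1.9355+110-.25)
E
python3 - <<'E'
from h import *
P={"bolt++":((392,234),(318,237)),"bolt+-":((370,351),(475,279)),"bolt--":((290,341),(452,355)),
"pl++":((392,196),(337,231)),"pl+-":((378,277),(455,262)),"pl--":((290,270),(433,350)),"pl-+":((310,191),(318,318)),
"grip":((342,212),(388,285)),"sa":((353,178),(310,267)),"sb":((328,270),(458,308)),
"pad-+":((234,112),(64,410)),"pad++":((352,103),(64,260)),"pad+-":((363,168),(197,257)),"pad--":((238,179),(197,408)),
"handle":((345,436),(759,300))}
R={}
for k,(s,t) in P.items():
    R[k],e=tri(S(s),Z(t));print(k,np.round(R[k]*1000,1),round(e*1000,1))
pl=[R["pl"+k][:2] for k in("++","+-","--","-+")];print("plate c",np.mean(pl,0),"yaw",[np.degrees(np.arctan2(-(a-b)[0],(a-b)[1])) for a,b in((pl[0],pl[1]),(pl[3],pl[2]))])
print("bolts mid",(R["bolt++"]+R["bolt--"])/2); d=R["bolt++"]-R["bolt+-"];print(np.degrees(np.arctan2(-d[0],d[1])),np.linalg.norm(d))
d=R["sa"]-R["sb"];print("screws",(R["sa"]+R["sb"])/2,np.degrees(np.arctan2(-d[0],d[1])),np.linalg.norm(d))
print("pad",np.mean([R["pad"+k] for k in("++","+-","--","-+")],0))
# contour fits in the top picture
f=cv2.imread("pics/top0.png");g=cv2.cvtColor(f,cv2.COLOR_BGR2GRAY)
for n,box,m,z in(("pad",(120,180,80,85),lambda q:q<50,.004),("screws/dark",(220,180,90,60),lambda q:q<45,.119)):
    x,y,w,h=box;b=m(g[y:y+h,x:x+w]).astype(np.uint8)
    for c in cv2.findContours(b,0,2)[0]:
        if cv2.contourArea(c)>20:
            rc=cv2.minAreaRect(c);print(n,np.round(rc[0]+np.array([x,y]),1),np.round(rc[1],1),round(rc[2],1),np.round(plane("top",np.array(rc[0])+[x,y],z),4))
cv2.imwrite("pics/fx.png",np.vstack([cv2.resize(f[175:245,220:310],None,fx=6,fy=6,interpolation=cv2.INTER_CUBIC)]))
s=cv2.imread("pics/side0.png");cv2.imwrite("pics/st.png",np.hstack([cv2.resize(s[325:420,230:330],(600,570),interpolation=cv2.INTER_CUBIC)]))
a=cv2.resize(f[175:245,220:310],(540,420),interpolation=3)[:, :400+140]
t=cv2.resize(f[190:250,360:425],(260,240),interpolation=3)
u=cv2.resize(s[325:420,240:320],(260,309),interpolation=3)
C=np.zeros((560,800,3),np.uint8);C[:420,:540]=a;C[:240,540:]=t;C[240:549,540:]=u;cv2.imwrite("pics/comp.png",C)
E
```

```text
bolt++ [654.6  83.2  14.9] 0.4
bolt+- [608.5 -84.   15.8] 0.9
bolt-- [527.9 -58.3  13. ] 1.2
pl++ [649.5  59.   95.9] 2.3
pl+- [618.6 -57.8  96.5] 4.6
pl-- [532.2 -34.7  93.9] 5.8
pl-+ [562.9  78.1  96.3] 1.8
grip [591.7   8.9 126. ] 1.8
sa [611.6  85.2 103.4] 0.2
sb [570.4 -58.9 114.3] 3.0
pad-+ [476.3 350.3   5.4] 3.2
pad++ [635.4 354.7   1.1] 2.7
pad+- [635.5 213.    6.2] 0.1
pad-- [477.4 211.9   6.6] 5.5
handle [ 565.1 -317.7  213.9] 0.2
plate c [0.5908069  0.01114148] yaw [np.float64(-14.84417795237165), np.float64(-15.199460038424652)]
bolts mid [0.59122544 0.01243991 0.01395436]
-15.409845714749954 0.17349199133379434
screws [0.59102096 0.01319125 0.10887027] -15.941710375547096 0.1502611323541446
pad [0.55617123 0.28246628 0.00483598]
pad [162. 223.] [60. 52.] 90.0 [0.5547 0.2826 0.004 ]
```

View pics/comp.png

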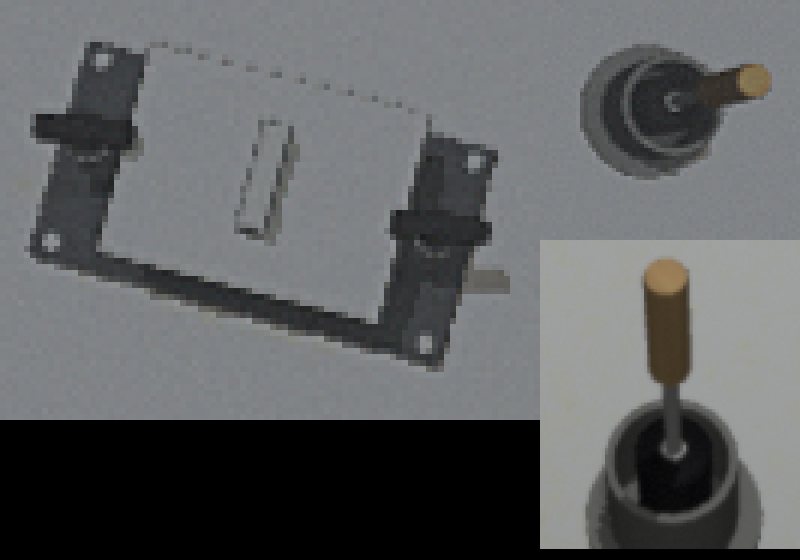

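The picture shows both bars nearly horizontal in the top view: a at crop (85,127), b at (441,227), with a turn of roughly 0.2. The brush stands upright in its cup, with the stem base at crop (676,101) and (674,450). Next I work out the stand and brush positions and the first moves.

```bash
cat >> h.py <<'E'
from scipy.spatial.transform import Rotation as Rn
def move(target,yaw,yaw_opts=True):
    """mm shift and rz in tool axes to get TCP to target, with tool y (jaw) along world direction yaw (rad)"""
    o=r.get_obs();R=Rn.from_rotvec(o["orientation"]);M=R.as_matrix()
    best=None
    for k in(0,1):
        y=yaw+k*np.pi;Y=np.array([np.cos(y),np.sin(y),0]);z=np.array([0,0,-1.]);W=np.c_[np.cross(Y,z),Y,z]
        rv=Rn.from_matrix(M.T@W).as_rotvec()
        print("turn",np.round(rv,3),"j7",round(o["joint_positions"][6],2))
    print("shift",np.round(M.T@(np.array(target)-o["tool_pos"])*1000,1),"pos",np.round(o["tool_pos"],4),"t",round(o["clock"],2),"F",np.round(o["wrist_force"],1),"gap",round(o["finger_gap"],4))
E
python3 - <<'E'
from h import *
tc=lambda x,y:((x-540)/4+360-.4,y/4+190-.4)
sc=lambda x,y:((x-540)*80/260+240-.35,(y-240)*95/309+325-.35)
for n,a,b in(("rim",sc(672,460),tc(672,103)),("stembase",sc(674,450),tc(676,101)),("handletop",sc(667,276),tc(755,81))):
    p,e=tri(a,b);print(n,np.round(p*1000,1),round(e*1000,1))
print("foot@8mm",plane("top",tc(645,112),.006))
ar=lambda x,y:(x/6+220-.4,y/6+175-.4)
for n,a,b in(("a",(32,125),(138,132)),("b",(390,222),(492,232))):
    p,q=plane("top",ar(*a),.114),plane("top",ar(*b),.114);d=p-q;print(n,(p+q)/2,np.arctan2(-d[0],d[1]),np.linalg.norm(d))
for k,c in (("+",1),("-",-1)):pass
move((0.5712,-0.0598,0.20),-0.07)
move((0.6108,0.0848,0.119),-0.07)
E
```

```text
rim [ 564.5 -318.7   58.5] 0.4
stembase [ 565.4 -318.6   67.6] 0.2
handletop [ 565.5 -318.2  212.7] 1.0
foot@8mm [ 0.56275134 -0.31623249  0.006     ]
a [0.61157313 0.08427906 0.114     ] -0.07523934641511279 0.042893510123193604
b [ 0.57011486 -0.05943606  0.114     ] -0.1079252430988381 0.04154729625438401
turn [ 0.   0.  -1.2] j7 -0.06
turn [ 0.    -0.     1.942] j7 -0.06
shift [ 527.8 -423.7   41.5] pos [ 0.1926 -0.6208  0.2416] t 1.0 F [-0. -0.  0.] gap 0.0869
turn [ 0.   0.  -1.2] j7 -0.06
turn [ 0.    -0.     1.942] j7 -0.06
shift [ 608.5 -550.1  122.5] pos [ 0.1926 -0.6208  0.2416] t 1.0 F [-0. -0.  0.] gap 0.0869
```

Call:
{"method": "servo_tool", "body": {"deltas": [[1,[528,-424,0],[0,0,-1.2]],[1,[528,-424,0],[0,0,-1.2]],[1,[528,-424,0],[0,0,-1.2]],[1,[528,-424,0],[0,0,-1.2]],[1,[528,-424,0],[0,0,-1.2]],[1,[528,-424,0],[0,0,-1.2]],[1,[528,-424,0],[0,0,-1.2]],[1,[528,-424,0],[0,0,-1.2]],[1,[528,-424,0],[0,0,-1.2]],[1,[528,-424,0],[0,0,-1.2]]]}}

```text
clock: 2.25
tool_pos: [0.543, -0.1012, 0.242]
orientation: [2.297, 2.141, 0.0]
wrist_force: [0.2, -1.1, 0.2]
finger_gap: 0.0871
```

```bash
python3 -c "
from h import *
move((0.5708,-0.0598,0.119),-0.09)
print(np.round(r.get_obs()['joint_positions'],2))"
```

```text
turn [0.001 0.001 0.019] j7 -0.01
turn [-1.000e-03  2.000e-03 -3.122e+00] j7 -0.01
shift [ 43.4  24.7 123. ] pos [ 0.543  -0.1012  0.242 ] t 2.25 F [ 0.2 -1.1  0.2] gap 0.0871
[ 0.72  0.16 -0.64  1.68  0.1   1.34 -0.01]
```

Call:
{"method": "servo_tool", "body": {"deltas": [[0.6,[43,25,40],[0,0,0.02]],[0.6,[43,25,80],[0,0,0.02]],[0.6,[43,25,110],[0,0,0.02]],[0.6,[43,25,123],[0,0,0.02]],[0.6,[43,25,123],[0,0,0.02]]]}}

```text
clock: 2.88
tool_pos: [0.5697, -0.0617, 0.1183]
orientation: [-2.319, -2.118, 0.001]
wrist_force: [0.1, 0.2, 0.7]
finger_gap: 0.0532
```

```bash
python3 - <<'E'
from h import *
move((0.5708,-0.0598,0.119),-0.09)
f=r.grab_frame("side");g=r.grab_frame("top")
a=cv2.resize(f[150:290,210:350],(400,400),interpolation=3);b=cv2.resize(g[150:270,210:330],(400,400),interpolation=3)
cv2.imwrite("pics/b1.png",np.hstack([a,b]))
E
```

```text
turn [-0.001 -0.    -0.   ] j7 -0.19
turn [-0.000e+00  1.000e-03  3.141e+00] j7 -0.19
shift [ 2.   0.9 -0.7] pos [ 0.5697 -0.0617  0.1183] t 2.88 F [0.1 0.2 0.7] gap 0.0532
```

View pics/b1.png

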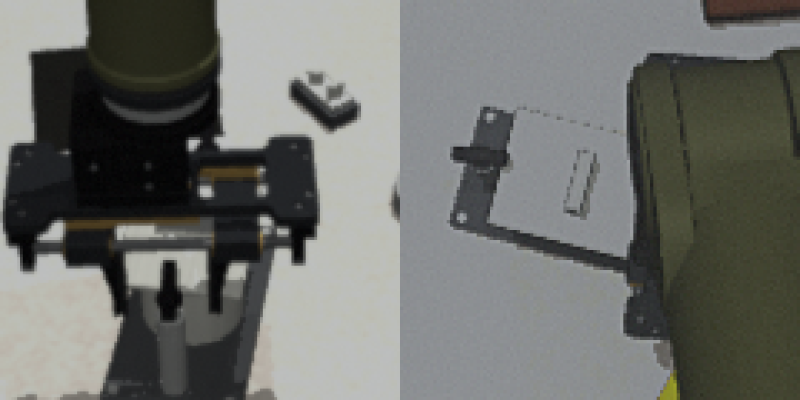

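The bar sits between the fingers, at left-half pixel (170,285). Next I close and turn it.

Call:
{"method": "servo_tool", "body": {"deltas": [[0,[2,1,0],[0,0,0]],[0,[2,1,0],[0,0,0]],[0,[2,1,0],[0,0,0]],[0,[2,1,0],[0,0,0]],[0,[2,1,0],[0,0,-0.18]],[0,[2,1,0],[0,0,-0.36]],[0,[2,1,0],[0,0,-0.54]],[0,[2,1,0],[0,0,-0.72]],[0,[2,1,0],[0,0,-0.9]],[0,[2,1,0],[0,0,-1.0]]]}}

```text
clock: 4.22
tool_pos: [0.5713, -0.0595, 0.1186]
orientation: [1.013, 2.974, 0.001]
wrist_force: [-0.2, 0.1, 0.3]
finger_gap: 0.0104
```

```bash
python3 - <<'E'
from h import *
move((0.5708,-0.0598,0.119),1.31)
print(np.round(r.get_obs()['wrist_torque'],2),np.round(r.get_obs()['joint_positions'],2))
E
```

```text
turn [ 0.     0.    -0.396] j7 0.75
turn [ 0.000e+00 -1.000e-03  2.745e+00] j7 0.75
shift [ 0.2 -0.5 -0.4] pos [ 0.5713 -0.0595  0.1186] t 4.22 F [-0.2  0.1  0.3] gap 0.0104
[ 0.13 -0.2  -0.03] [ 0.74  0.36 -0.81  1.77  0.29  1.14  0.75]
```

Call:
{"method": "servo_tool", "body": {"deltas": [[0,[0,0,0],[0,0,-0.18]],[0,[0,0,0],[0,0,-0.36]],[0,[0,0,0],[0,0,-0.4]],[0,[0,0,0],[0,0,-0.4]],[0.3,[0,0,0],[0,0,-0.4]],[0.3,[0,0,0],[0,0,-0.4]],[0.4,[0,0,-20],[0,0,-0.4]],[0.5,[0,0,-50],[0,0,-0.4]]]}}

```text
clock: 5.22
tool_pos: [0.5708, -0.0596, 0.1696]
orientation: [-0.408, -3.114, -0.0]
wrist_force: [0.1, -0.1, -0.6]
finger_gap: 0.0376
```

```bash
python3 - <<'E'
from h import *
move((0.6112,0.0845,0.119),-0.075)
print(np.round(r.get_obs()['wrist_torque'],2),np.round(r.get_obs()['joint_positions'],2))
E
```

```text
turn [-1.000e-03 -1.000e-03  1.385e+00] j7 1.16
turn [ 1.000e-03 -1.000e-03 -1.757e+00] j7 1.16
shift [ -1.9 149.7  50.5] pos [ 0.5708 -0.0596  0.1696] t 5.22 F [ 0.1 -0.1 -0.6] gap 0.0376
[ 0.04 -0.16 -0.03] [ 0.82  0.33 -0.91  1.71  0.28  1.23  1.16]
```

Call:
{"method": "servo_tool", "body": {"deltas": [[0.6,[-2,50,0],[0,0,0.18]],[0.6,[-2,100,0],[0,0,0.36]],[0.6,[-2,150,0],[0,0,0.54]],[0.6,[-2,150,0],[0,0,0.72]],[0.6,[-2,150,0],[0,0,0.9]],[0.6,[-2,150,0],[0,0,1.08]],[0.6,[-2,150,10],[0,0,1.26]],[0.6,[-2,150,20],[0,0,1.385]],[0.6,[-2,150,40],[0,0,1.385]],[0.6,[-2,150,50],[0,0,1.385]]]}}

```text
clock: 6.48
tool_pos: [0.6112, 0.0846, 0.1174]
orientation: [-2.3, -2.138, 0.002]
wrist_force: [-0.6, 0.4, 0.2]
finger_gap: 0.0523
```

```bash
python3 - <<'E'
from h import *
move((0.6112,0.0845,0.119),-0.075)
f=r.grab_frame("side");g=r.grab_frame("top")
a=cv2.resize(f[150:290,210:350],(400,400),interpolation=3);b=cv2.resize(g[150:270,210:330],(400,400),interpolation=3)
cv2.imwrite("pics/a1.png",np.hstack([a,b]))
E
```

```text
turn [-0.001  0.     0.002] j7 -0.46
turn [-1.00e-03 -2.00e-03 -3.14e+00] j7 -0.46
shift [-0.1  0.  -1.6] pos [0.6112 0.0846 0.1174] t 6.47 F [-0.6  0.4  0.2] gap 0.0523
```

View pics/a1.png

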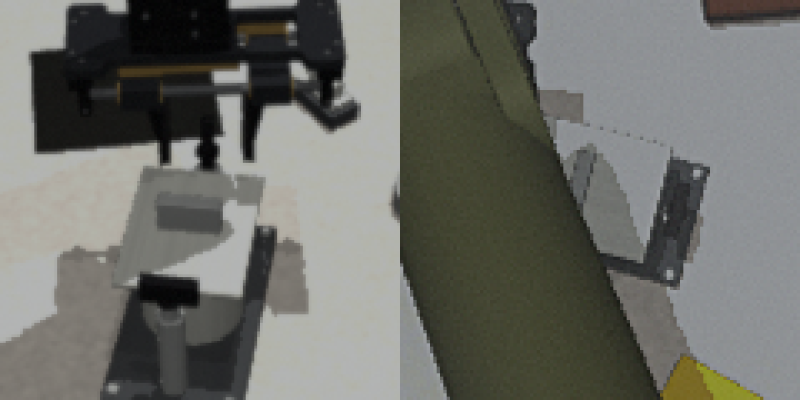

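Screw b now lies along the fixture's x (bar at left-half pixel (168,290)). Bar a, at (208,145), sits between the fingers, so I turn that one next.

Call:
{"method": "servo_tool", "body": {"deltas": [[0,[0,0,-1],[0,0,0]],[0,[0,0,-1],[0,0,0]],[0,[0,0,-1],[0,0,0]],[0,[0,0,-1],[0,0,0]],[0,[0,0,-1],[0,0,-0.18]],[0,[0,0,-1],[0,0,-0.36]],[0,[0,0,-1],[0,0,-0.54]],[0,[0,0,-1],[0,0,-0.72]],[0,[0,0,-1],[0,0,-0.9]],[0,[0,0,-1],[0,0,-1.0]]]}}

```text
clock: 7.82
tool_pos: [0.6122, 0.0849, 0.1198]
orientation: [0.991, 2.98, 0.001]
wrist_force: [1.0, 0.3, 0.2]
finger_gap: 0.0096
```

Call:
{"method": "servo_tool", "body": {"deltas": [[0,[0,0,0],[0,0,-0.18]],[0,[0,0,0],[0,0,-0.36]],[0,[0,0,0],[0,0,-0.39]],[0,[0,0,0],[0,0,-0.39]],[0.3,[0,0,0],[0,0,-0.39]],[0.3,[0,0,0],[0,0,-0.39]],[0.4,[0,0,-20],[0,0,-0.39]],[0.5,[0,0,-50],[0,0,-0.39]]]}}

```text
clock: 8.82
tool_pos: [0.6113, 0.0847, 0.1704]
orientation: [-0.401, -3.115, 0.001]
wrist_force: [1.1, 0.3, -0.0]
finger_gap: 0.0376
```

```bash
python3 - <<'E'
from h import *
move((0.591,0.0125,0.117),1.304)
print(np.round(r.get_obs()['wrist_torque'],2),np.round(r.get_obs()['joint_positions'],2))
E
```

```text
turn [-0.001 -0.001  0.011] j7 0.86
turn [ 2.000e-03 -1.000e-03 -3.131e+00] j7 0.86
shift [  1.3 -74.9  53.5] pos [0.6113 0.0847 0.1704] t 8.82 F [ 1.1  0.3 -0. ] gap 0.0376
[ 0.03 -0.21 -0.01] [ 0.56  0.46 -0.95  1.6   0.38  1.28  0.86]
```

Call:
{"method": "servo_tool", "body": {"deltas": [[0.5,[1,-50,0],[0,0,0.01]],[0.5,[1,-76,0],[0,0,0.01]],[0.5,[1,-76,10],[0,0,0.01]],[0.5,[1,-76,40],[0,0,0.01]],[0.5,[1,-76,53],[0,0,0.01]],[0.5,[1,-76,53],[0,0,0.01]]]}}

```text
clock: 9.57
tool_pos: [0.5916, 0.0129, 0.1166]
orientation: [-0.414, -3.114, -0.001]
wrist_force: [-0.2, -0.4, 0.6]
finger_gap: 0.0436
```

```bash
python3 - <<'E'
from h import *
move((0.591,0.0125,0.117),1.304)
f=r.grab_frame("side");g=r.grab_frame("top")
a=cv2.resize(f[150:290,210:350],(400,400),interpolation=3);b=cv2.resize(g[150:270,210:330],(400,400),interpolation=3)
cv2.imwrite("pics/c1.png",np.hstack([a,b]))
E
```

```text
turn [ 0.001 -0.     0.003] j7 0.95
turn [ 1.000e-03  1.000e-03 -3.139e+00] j7 0.95
shift [ 0.5 -0.6 -0.4] pos [0.5916 0.0129 0.1166] t 9.57 F [-0.2 -0.4  0.6] gap 0.0436
```

View pics/c1.png

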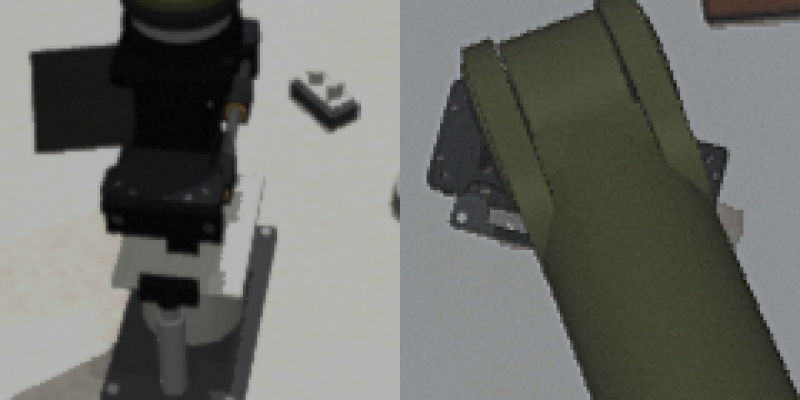

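The gripper straddles the cover's bar as intended and b stays turned; screw a is hidden. Next I close and lift.

Call:
{"method": "servo_tool", "body": {"deltas": [[0,[0,0,0],[0,0,0]],[0,[0,0,0],[0,0,0]],[0,[0,0,0],[0,0,0]],[0,[0,0,0],[0,0,0]],[0,[0,0,-5],[0,0,0]],[0,[0,0,-15],[0,0,0]],[0,[0,0,-35],[0,0,0]],[0,[0,0,-60],[0,0,0]],[0,[0,0,-80],[0,0,0]],[0,[0,0,-80],[0,0,0]]]}}

```text
clock: 10.92
tool_pos: [0.5929, 0.0118, 0.1989]
orientation: [0.416, 3.11, 0.0]
wrist_force: [0.7, -0.0, -3.1]
finger_gap: 0.0117
```

```bash
python3 - <<'E'
from h import *
move((0.556,0.2825,0.16),np.pi/2)
f=r.grab_frame("side");g=r.grab_frame("top")
a=cv2.resize(f[90:300,170:380],(400,400),interpolation=3);b=cv2.resize(g[150:270,170:290],(400,400),interpolation=3)
cv2.imwrite("pics/c2.png",np.hstack([a,b]))
E
```

```text
turn [ 0.     0.004 -0.266] j7 1.01
turn [ 0.006 -0.     2.876] j7 1.01
shift [106.8 251.5  38.6] pos [0.5929 0.0118 0.1989] t 10.93 F [ 0.7 -0.  -3.1] gap 0.0117
```

View pics/c2.png

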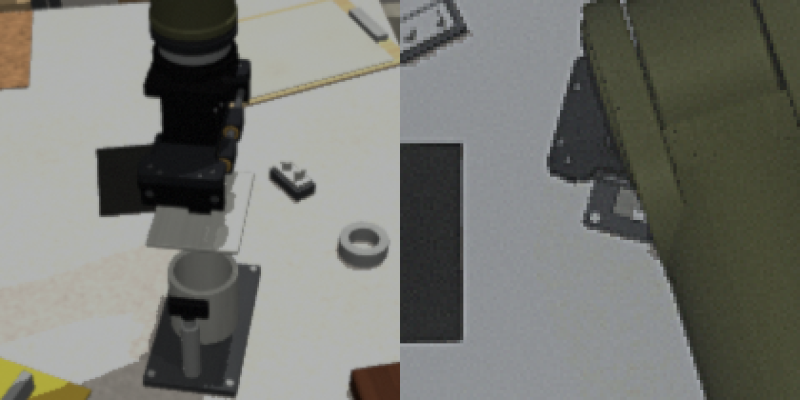

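The cover is held level, with the open bore below it at left-half pixel (203,265). Next I carry it to the pad.

Call:
{"method": "servo_tool", "body": {"deltas": [[0,[15,35,0],[0,0,0]],[0,[35,82,0],[0,0,-0.08]],[0,[55,130,0],[0,0,-0.16]],[0,[75,177,0],[0,0,-0.24]],[0,[95,224,0],[0,0,-0.266]],[0,[107,252,0],[0,0,-0.266]],[0,[107,252,40],[0,0,-0.266]],[0,[107,252,80],[0,0,-0.266]],[0,[107,252,110],[0,0,-0.266]],[0,[107,252,110],[0,0,-0.266]]]}}

```text
clock: 12.28
tool_pos: [0.5522, 0.2811, 0.0828]
orientation: [0.001, -3.135, 0.005]
wrist_force: [-0.0, -0.5, -1.6]
finger_gap: 0.0116
```

```bash
python3 - <<'E'
from h import *
move((0.556,0.2825,0.036),np.pi/2)
print(np.round(r.get_obs()['joint_positions'],2))
f=r.grab_frame("side");g=r.grab_frame("top")
a=cv2.resize(f[90:300,170:380],(400,400),interpolation=3);b=cv2.resize(g[150:300,110:260],(400,400),interpolation=3)
cv2.imwrite("pics/c3.png",np.hstack([a,b]))
E
```

```text
turn [-0.003 -0.007  0.001] j7 0.69
turn [ 0.01  -0.005 -3.141] j7 0.69
shift [-4.1  1.6 46.8] pos [0.5522 0.2811 0.0828] t 12.28 F [-0.  -0.5 -1.6] gap 0.0116
[ 0.23  0.58 -0.97  1.67  0.52  1.17  0.69]
```

View pics/c3.png

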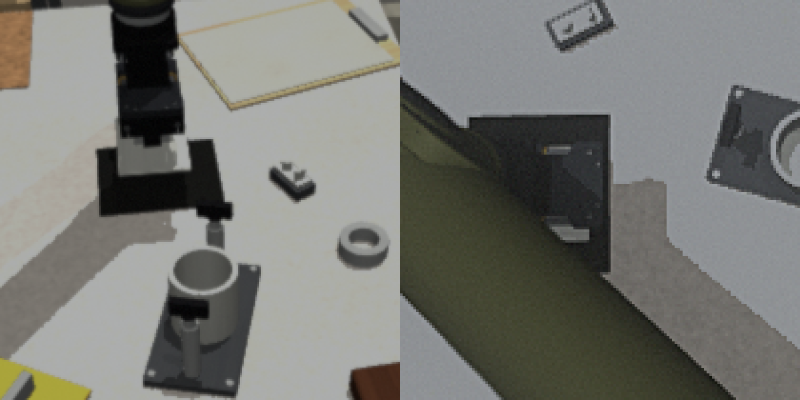

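Both bars now lie along the fixture's x, at left-half pixels (188,308) and (213,210), and the cover is level over the pad. Next I lower it gently.

Call:
{"method": "servo_tool", "body": {"deltas": [[0,[-2,1,20],[0,-0.005,0]],[0,[-3,1,35],[0,-0.005,0]],[0,[-3,1,40],[0,-0.005,0]],[0,[-3,1,42],[0,-0.005,0]],[0,[-3,1,44],[0,-0.005,0]],[0,[-3,1,45],[0,-0.005,0]]]}}

```text
clock: 13.12
tool_pos: [0.5577, 0.2839, 0.0418]
orientation: [-0.0, 3.136, 0.0]
wrist_force: [-0.1, -0.8, -1.9]
finger_gap: 0.0117
```

```bash
python3 - <<'E'
from h import *
move((0.556,0.2825,0.0346),np.pi/2)
E
```

```text
turn [0.    0.006 0.   ] j7 0.66
turn [-0.009  0.    -3.141] j7 0.66
shift [ 1.8 -1.4  7.2] pos [0.5577 0.2839 0.0418] t 13.12 F [-0.1 -0.8 -1.9] gap 0.0117
```

Call:
{"method": "servo_tool", "body": {"deltas": [[0,[1,-1,3],[0,0.005,0]],[0,[1,-1,5],[0,0.005,0]],[0,[1,-1,6],[0,0.005,0]],[0,[1,-1,7],[0,0.005,0]],[0,[1,-1,7],[0,0.005,0]]]}}

```text
clock: 13.75
tool_pos: [0.5566, 0.2828, 0.0346]
orientation: [-0.0, 3.141, -0.0]
wrist_force: [-0.5, 0.1, -2.3]
finger_gap: 0.0118
```

```bash
python3 - <<'E'
from h import *
move((0.556,0.2825,0.0346),np.pi/2)
E
```

```text
turn [-0.  0.  0.] j7 0.66
turn [-0.    -0.    -3.141] j7 0.66
shift [ 0.6 -0.3  0. ] pos [0.5566 0.2828 0.0346] t 13.75 F [-0.5  0.1 -2.3] gap 0.0118
```

Force still shows the full weight, so I go down a little more, in small steps.

Call:
{"method": "servo_tool", "body": {"deltas": [[0,[0,0,0.5],[0,0,0]],[0,[0,0,1],[0,0,0]],[0,[0,0,1],[0,0,0]]]}}

```text
clock: 14.12
tool_pos: [0.5567, 0.2828, 0.0346]
orientation: [-0.0, 3.141, -0.001]
wrist_force: [-3.4, -2.2, 5.2]
finger_gap: 0.0118
```

Contact: the force has gone from −2.3 to +5.2 N. Now I release and rise.

Call:
{"method": "servo_tool", "body": {"deltas": [[0.4,[0,0,0],[0,0,0]],[0.4,[0,0,0],[0,0,0]],[0.4,[0,0,0],[0,0,0]],[0.4,[0,0,-15],[0,0,0]],[0.4,[0,0,-50],[0,0,0]],[0.7,[0,0,-110],[0,0,0]],[0.7,[0,0,-170],[0,0,0]],[0.7,[0,0,-230],[0,0,0]],[0.7,[0,0,-240],[0,0,0]]]}}

```text
clock: 15.25
tool_pos: [0.5577, 0.2848, 0.2795]
orientation: [-0.001, 3.134, 0.006]
wrist_force: [0.5, 0.0, -0.1]
finger_gap: 0.0595
```

```bash
python3 - <<'E'
from h import *
move((0.565,-0.3185,0.30),0)
move((0.565,-0.3185,0.30),np.pi/2)
print(np.round(r.get_obs()['joint_positions'],2))
E
```

```text
turn [0.009 0.003 1.572] j7 0.79
turn [-0.003  0.009 -1.57 ] j7 0.79
shift [  -7.  -603.2  -22.7] pos [0.5577 0.2848 0.2795] t 15.25 F [ 0.5  0.  -0.1] gap 0.0595
turn [0.004 0.008 0.001] j7 0.79
turn [-0.012  0.006 -3.141] j7 0.79
shift [  -7.  -603.2  -22.7] pos [0.5577 0.2848 0.2795] t 15.25 F [ 0.5  0.  -0.1] gap 0.0595
[ 0.28  0.43 -1.07  1.44  0.38  1.48  0.79]
```

Call:
{"method": "servo_tool", "body": {"deltas": [[0.7,[-7,-603,0],[0,0,0]],[0.7,[-7,-603,0],[0,0,0]],[0.7,[-7,-603,0],[0,0,0]],[0.7,[-7,-603,0],[0,0,0]],[0.7,[-7,-603,0],[0,0,0]],[0.7,[-7,-603,0],[0,0,0]],[0.7,[-7,-603,0],[0,0,0]],[0.7,[-7,-603,0],[0,0,0]],[0.7,[-7,-603,0],[0,0,0]],[0.7,[-7,-603,0],[0,0,0]]]}}

```text
clock: 16.5
tool_pos: [0.5623, -0.3243, 0.2726]
orientation: [-0.006, -3.14, 0.0]
wrist_force: [0.1, -0.2, -0.6]
finger_gap: 0.061
```

```bash
python3 - <<'E'
from h import *
move((0.565,-0.3185,0.178),np.pi/2)
print(np.round(r.get_obs()['joint_positions'],2))
f=r.grab_frame("side");g=r.grab_frame("top")
a=cv2.resize(f[140:340,190:390],(400,400),interpolation=3);b=cv2.resize(g[150:300,120:270],(400,400),interpolation=3)
cv2.imwrite("pics/d1.png",np.hstack([a,b]))
E
```

```text
turn [-0.    -0.002 -0.004] j7 1.81
turn [-3.000e-03  0.000e+00  3.138e+00] j7 1.81
shift [-2.9  5.8 94.6] pos [ 0.5623 -0.3243  0.2726] t 16.5 F [ 0.1 -0.2 -0.6] gap 0.061
[ 1.14  0.45 -0.92  1.38  0.35  1.48  1.81]
```

View pics/d1.png

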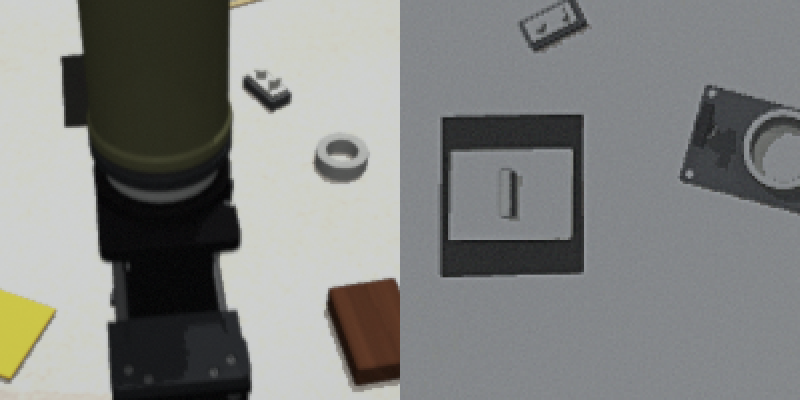

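The cover lies flat and squarely in the middle of the pad (right-half (511,195)). Nothing else has moved. Next I go over the brush.

Call:
{"method": "servo_tool", "body": {"deltas": [[0.7,[-2,2,0],[0,0,0]],[0.7,[-2,2,0],[0,0,0]]]}}

```text
clock: 16.85
tool_pos: [0.5664, -0.3156, 0.2738]
orientation: [-0.006, 3.141, 0.001]
wrist_force: [0.2, -0.0, -0.7]
finger_gap: 0.0609
```

```bash
python3 - <<'E'
from h import *
move((0.565,-0.3185,0.178),np.pi/2)
E
```

```text
turn [0.001 0.    0.004] j7 1.8
turn [-0.000e+00  1.000e-03 -3.138e+00] j7 1.8
shift [ 1.4 -2.9 95.8] pos [ 0.5664 -0.3156  0.2738] t 16.85 F [ 0.2 -0.  -0.7] gap 0.0609
```

Call:
{"method": "servo_tool", "body": {"deltas": [[0.7,[1,-3,15],[0,0,0]],[0.7,[1,-3,50],[0,0,0]],[0.7,[1,-3,85],[0,0,0]],[0.7,[1,-3,96],[0,0,0]],[0.7,[1,-3,96],[0,0,0]],[0,[1,-3,96],[0,0,0]],[0,[1,-3,96],[0,0,0]],[0,[1,-3,96],[0,0,0]],[0,[1,-3,96],[0,0,0]],[0,[1,-3,96],[0,0,0]]]}}

```text
clock: 18.1
tool_pos: [0.5647, -0.3213, 0.1776]
orientation: [-0.0, 3.142, -0.0]
wrist_force: [0.6, -3.2, -1.3]
finger_gap: 0.019
```

```bash
python3 - <<'E'
from h import *
move((0.591,0.0125,0.29),np.pi/2)
print(np.round(r.get_obs()['joint_positions'],2))
E
```

```text
turn [-0.  0.  0.] j7 1.77
turn [-0.    -0.    -3.141] j7 1.77
shift [ -26.4  333.7 -112.4] pos [ 0.5647 -0.3213  0.1776] t 18.1 F [ 0.6 -3.2 -1.3] gap 0.019
[ 1.13  0.5  -0.89  1.51  0.4   1.32  1.77]
```

Call:
{"method": "servo_tool", "body": {"deltas": [[0,[0,0,-10],[0,0,0]],[0,[0,0,-40],[0,0,0]],[0,[0,0,-80],[0,0,0]],[0,[0,0,-120],[0,0,0]],[0,[0,0,-130],[0,0,0]],[0,[-10,40,-130],[0,0,0]],[0,[-18,90,-130],[0,0,0]],[0,[-20,140,-130],[0,0,0]],[0,[-26,190,-130],[0,0,0]],[0,[-26,240,-130],[0,0,0]]]}}

```text
clock: 19.35
tool_pos: [0.5903, -0.0796, 0.3066]
orientation: [0.0, -3.14, -0.0]
wrist_force: [1.0, 0.5, -0.6]
finger_gap: 0.0194
```

Call:
{"method": "servo_tool", "body": {"deltas": [[0,[0,50,0],[0,0,0]],[0,[0,85,0],[0,0,0]],[0,[0,93,0],[0,0,0]],[0,[0,93,0],[0,0,0]]]}}

```text
clock: 19.85
tool_pos: [0.5905, 0.0112, 0.307]
orientation: [0.001, -3.141, 0.001]
wrist_force: [-0.0, -1.4, -0.8]
finger_gap: 0.0194
```

```bash
python3 - <<'E'
from h import *
move((0.591,0.0125,0.19),np.pi/2)
print(np.round(r.get_obs()['joint_positions'],2))
f=r.grab_frame("side");g=r.grab_frame("top")
a=cv2.resize(f[120:320,180:380],(400,400),interpolation=3);b=cv2.resize(g[150:300,170:320],(400,400),interpolation=3)
cv2.imwrite("pics/e1.png",np.hstack([a,b]))
for c in("side","top"):print([(round(d["score"],2),np.round(np.array(d["extent"])*[560,420,560,420]).astype(int).tolist()) for d in r.spot_in(c,"brush")])
E
```

```text
turn [-0.001 -0.001  0.   ] j7 1.3
turn [ 1.000e-03 -1.000e-03 -3.141e+00] j7 1.3
shift [ -0.6   1.4 117. ] pos [0.5905 0.0112 0.307 ] t 19.85 F [-0.  -1.4 -0.8] gap 0.0194
[ 0.78  0.32 -1.05  1.47  0.28  1.51  1.3 ]
[(0.74, [339, 344, 21, 65]), (0.7, [266, 156, 22, 61]), (0.56, [346, 209, 29, 22])]
[(0.77, [380, 165, 30, 18])]
```

View pics/e1.png

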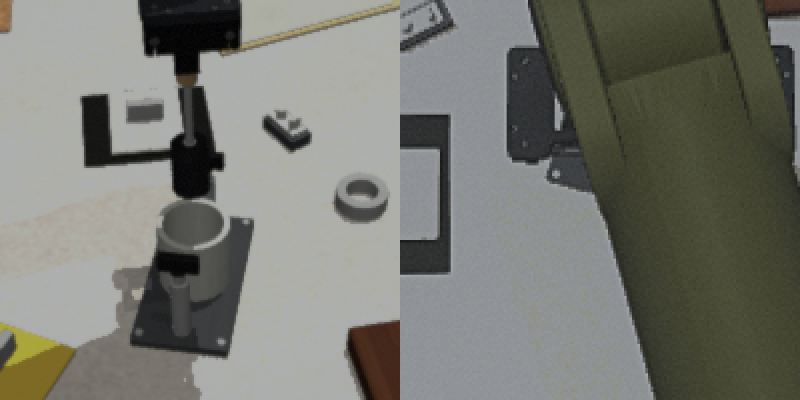

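The brush hangs upright over the bore, head at left-half (191,165). I check its tilt by projection.

```bash
python3 - <<'E'
from h import *
p=np.array(r.get_obs()["tool_pos"]);print(p)
for d in(.0396,.1096,.1696):print(d,np.round((proj("side",p-[0,0,d])[0]-[180,120])*2,1))
E
```

```text
[0.59083138 0.00961488 0.30716338]
0.0396 [186.2  82.1]
0.1096 [188.7 142.5]
0.1696 [190.7 189.7]
```

Call:
{"method": "servo_tool", "body": {"deltas": [[0,[0,2,20],[0,0,0]],[0,[0,2,60],[0,0,0]],[0,[0,2,95],[0,0,0]],[0,[0,2,110],[0,0,0]],[0,[0,2,114],[0,0,0]],[0,[0,2,116],[0,0,0]],[0,[0,2,116],[0,0,0]]]}}

```text
clock: 20.92
tool_pos: [0.5913, 0.0139, 0.1925]
orientation: [-0.0, 3.14, -0.0]
wrist_force: [-0.3, -0.4, -0.6]
finger_gap: 0.0196
```

Call:
{"method": "servo_tool", "body": {"deltas": [[0,[0,-1,1],[0,0,0]],[0,[0,-1,2],[0,0,0]],[0,[0,-1,3],[0,0,0]],[0,[0,-1,3],[0,0,0]]]}}

```text
clock: 21.42
tool_pos: [0.591, 0.0128, 0.1894]
orientation: [-0.0, 3.141, -0.001]
wrist_force: [-0.8, 0.2, 5.2]
finger_gap: 0.0194
```

It touches the bottom at 0.1894 m with 5 N. Next come strokes two and three, each 56 mm up and back to the bottom.

Call:
{"method": "servo_tool", "body": {"deltas": [[0,[0,0,-30],[0,0,0]],[0,[0,0,-58],[0,0,0]],[0,[0,0,-58],[0,0,0]],[0,[0,0,-58],[0,0,0]],[0,[0,0,-35],[0,0,0]],[0,[0,0,-12],[0,0,0]],[0,[0,0,-3],[0,0,0]],[0,[0,0,0],[0,0,0]],[0,[0,0,0.3],[0,0,0]],[0,[0,0,0.3],[0,0,0]]]}}

```text
clock: 22.68
tool_pos: [0.5905, 0.0129, 0.1893]
orientation: [0.0, -3.141, 0.001]
wrist_force: [-3.2, -0.6, 7.2]
finger_gap: 0.0195
```

Call:
{"method": "servo_tool", "body": {"deltas": [[0,[0,0,-30],[0,0,0]],[0,[0,0,-58],[0,0,0]],[0,[0,0,-58],[0,0,0]],[0,[0,0,-58],[0,0,0]],[0,[0,0,-35],[0,0,0]],[0,[0,0,-12],[0,0,0]],[0,[0,0,-3],[0,0,0]],[0,[0,0,0],[0,0,0]],[0,[0,0,0.3],[0,0,0]],[0,[0,0,0.3],[0,0,0]]]}}

```text
clock: 23.92
tool_pos: [0.5906, 0.0129, 0.1892]
orientation: [0.0, -3.141, 0.001]
wrist_force: [-2.3, -0.9, 8.5]
finger_gap: 0.0194
```

Call:
{"method": "servo_tool", "body": {"deltas": [[0,[0,0,-40],[0,0,0]],[0,[0,0,-85],[0,0,0]],[0,[0,0,-115],[0,0,0]],[0,[0,0,-118],[0,0,0]],[0,[4,-40,-118],[0,0,0]],[0,[8,-90,-118],[0,0,0]],[0,[12,-145,-118],[0,0,0]],[0,[16,-200,-118],[0,0,0]],[0,[20,-255,-118],[0,0,0]],[0,[24,-300,-118],[0,0,0]]]}}

```text
clock: 25.18
tool_pos: [0.5654, -0.29, 0.3037]
orientation: [-0.003, -3.139, -0.001]
wrist_force: [0.8, 0.5, 0.2]
finger_gap: 0.0197
```

Call:
{"method": "servo_tool", "body": {"deltas": [[0,[2,-25,0],[0,0,0]],[0,[2,-32,0],[0,0,0]],[0,[2,-32,0],[0,0,0]],[0,[2,-32,0],[0,0,0]]]}}

```text
clock: 25.68
tool_pos: [0.5656, -0.3165, 0.3063]
orientation: [-0.006, 3.141, 0.001]
wrist_force: [0.3, -0.7, -1.1]
finger_gap: 0.0197
```

```bash
python3 - <<'E'
from h import *
move((0.5645,-0.3187,0.1776),np.pi/2)
f=r.grab_frame("side")
cv2.imwrite("pics/g1.png",cv2.resize(f[270:420,210:360],(500,500),interpolation=3))
p=np.array(r.get_obs()["tool_pos"]);print(p)
for d in(.0396,.1096,.1696):print(d,np.round((proj("side",p-[0,0,d])[0]-[210,270])*500/150,1))
E
```

```text
turn [0.    0.    0.004] j7 1.82
turn [-1.000e-03  1.000e-03 -3.138e+00] j7 1.82
shift [  1.1  -2.3 128.7] pos [ 0.5656 -0.3165  0.3063] t 25.68 F [ 0.3 -0.7 -1.1] gap 0.0197
[ 0.56548453 -0.31684076  0.30638656]
0.0396 [224.  137.2]
0.1096 [228.6 238.3]
0.1696 [232.2 315. ]
```

View pics/g1.png

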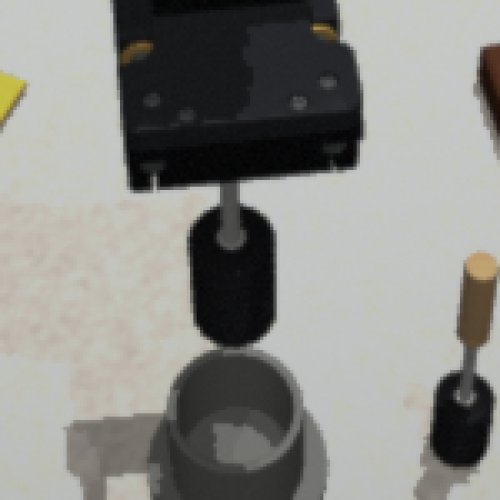

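The brush is upright and centred over the cup: head (232,280), cup mouth (235,410). Next I lower it.

Call:
{"method": "servo_tool", "body": {"deltas": [[0,[1,-2,10],[0,0,0]],[0,[1,-2,50],[0,0,0]],[0,[1,-2,90],[0,0,0]],[0,[1,-2,115],[0,0,0]],[0,[1,-2,124],[0,0,0]],[0,[1,-2,126],[0,0,0]],[0,[1,-2,127],[0,0,0]],[0,[1,-2,127],[0,0,0]]]}}

```text
clock: 26.72
tool_pos: [0.5643, -0.3214, 0.18]
orientation: [-0.0, 3.14, -0.002]
wrist_force: [0.2, -0.5, -1.3]
finger_gap: 0.0193
```

Call:
{"method": "servo_tool", "body": {"deltas": [[0,[0,1,1],[0,0,0]],[0,[0,2,2],[0,0,0]],[0,[0,2,3],[0,0,0]],[0,[0,2,3],[0,0,0]]]}}

```text
clock: 27.22
tool_pos: [0.5641, -0.3193, 0.1772]
orientation: [-0.0, 3.141, -0.001]
wrist_force: [-0.9, 1.0, 5.0]
finger_gap: 0.0195
```

Seated, with 5 N of contact. Now I release, rise and retreat.

Call:
{"method": "servo_tool", "body": {"deltas": [[0.5,[0,0,0],[0,0,0]],[0.5,[0,0,0],[0,0,0]],[0.7,[0,0,0],[0,0,0]],[0.7,[0,0,-5],[0,0,0]],[0.7,[0,0,-30],[0,0,0]],[0.7,[0,0,-80],[0,0,0]],[0.7,[0,0,-110],[0,0,0]],[0.7,[60,0,-110],[0,0,0]],[0.7,[110,0,-110],[0,0,0]],[0.7,[110,0,-110],[0,0,0]]]}}

```text
clock: 28.48
tool_pos: [0.45, -0.3212, 0.2861]
orientation: [-0.009, -3.138, 0.005]
wrist_force: [-0.4, -0.6, 1.1]
finger_gap: 0.0607
```

```bash
python3 - <<'E'
from h import *
f=r.grab_frame("side");g=r.grab_frame("top")
a=cv2.resize(f[110:420,150:390],(400,517),interpolation=3);b=cv2.resize(g[100:300,110:440],(400,242),interpolation=3)
C=np.zeros((517,800,3),np.uint8);C[:,:400]=a;C[:242,400:]=b
C[250:517,400:]=cv2.resize(g[180:260,360:440],(400,267),interpolation=3)
cv2.imwrite("pics/f1.png",C)
for n in("brush","stand","ring_gauge","gauge_case","casting"):
  for c in("side","top"):print(n,c,[(round(d["score"],2),np.round(np.array(d["extent"])*[560,420,560,420]).astype(int).tolist()) for d in r.spot_in(c,n)][:3])
E
```

```text
brush side [(0.72, [272, 333, 23, 77]), (0.64, [339, 347, 21, 63]), (0.17, [243, 194, 64, 105])]
brush top [(0.88, [382, 208, 37, 14]), (0.74, [380, 163, 31, 18])]
stand side [(0.75, [252, 373, 57, 46])]
stand top []
ring_gauge side [(0.8, [348, 207, 25, 24])]
ring_gauge top [(0.69, [216, 126, 20, 20])]
gauge_case side [(0.9, [351, 279, 54, 57])]
gauge_case top [(0.72, [299, 128, 39, 29])]
casting side [(0.65, [244, 192, 62, 108]), (0.53, [311, 172, 22, 23])]
casting top [(0.57, [163, 148, 28, 23])]
```

View pics/f1.png

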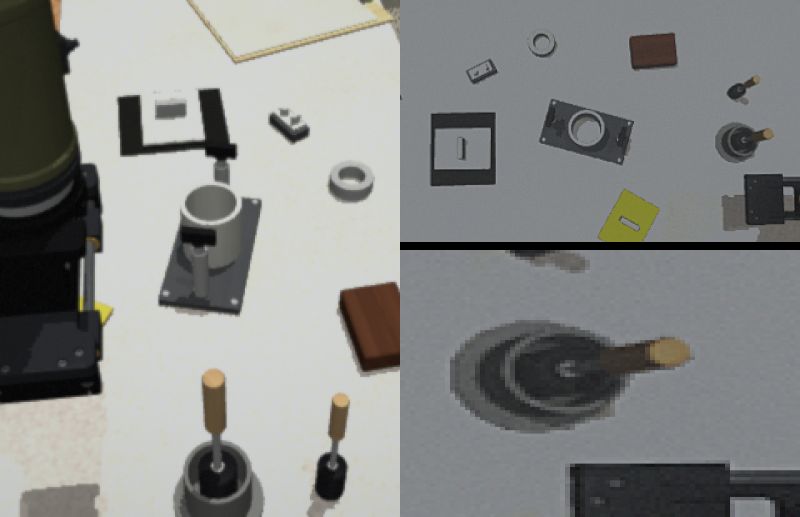

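The final picture shows the brush upright and seated in its cup (215,370 to 215,490), both screws across, the cover flat mid-pad (170,115), the bystanders in place and the gripper clear. I hand in the job.

```bash
python3 -c "
from workcell import r
r.job_done()"
```

```text
the job is handed in; nothing more can be done
```

The job is handed in at about 29 s of the 72 s allowed, with every step done in the order asked; no verdict was reported.

- **Thumbscrews:** I turned b and then a about 1.4 rad anticlockwise. Both bars lie along the fixture's x in the last pictures.
- **Cover:** It was lowered until the wrist force showed contact (5 N), then released. It lies flat, right way up and squarely in the middle of the pad. The commanded centre was (0.556, 0.2825), within a millimetre or two.
- **Scrubbing:** The brush touched the bottom three times, with contact forces of 5, 7 and 8.5 N. Between touches I commanded it 58 mm up the 70 mm bore. I did not read the height at the top of those strokes.
- **Brush:** It was stood back in its stand with 5 N of contact on the floor, at the same grip height as when picked up (0.177 m). It stands upright in the last picture.
- **Bystanders:** The ring gauge, gauge case and casting are where they started, to within the networks' few pixels of scatter.

In the last look the networks missed the stand in the top view and gave one false casting on the fixture. The picture contradicted both.

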